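Count the jade discs through the tipping tray

TASK

On the counting tray, sweep the three large jade discs across the deck into the trough, without lifting them and leaving the small disc on the deck, then shut the clear lid fully over them. Next put the small extra disc back in the square cardboard stock box, and then, lid still shut, lift the tray by its bar handle until the counted discs have slid out of the spout into the wooden dish, and lower the tray level again. Leave the lid shut and do not disturb the other pieces on the counter.

Things in the scene. Friction and masses are not known exactly. Their poses are not given: they have to be found in the camera images.
- stand: Fixed dark wooden base plate (170 x 250 mm) under the aluminium counting tray. Origin: on the counter under the tray; x points across the tray from deck to trough (away from the robot), y along the trough from the spout end to the handle end, z up. The tray's sizes are given in this frame, tray level.
- deck (a point): Centre of the tray's flat deck, on its top: x -30, y 0, z 64 mm of the stand. The deck spans x -85 to +25 and y -111 to +111 mm of the stand, with rims 4 mm thick and 6 mm high along its front (x -85) and both ends, and an open edge to the trough at x +25.
- trough (a point): Centre of the trough's floor: x +50, y 0, z 50 mm of the stand, 14 mm below the deck. The trough is 50 mm wide, x +25 to +75, and runs y -115 to +111 mm; beyond it a wall 5 mm thick rises to z 65, the +y end is walled, the -y end is an open spout.
- tray (a joint): Tip angle of the tray on the stand (rad): 0 level (as it starts, resting by its weight), growing to its stop at 0.85 as the +y (handle) end is lifted. Axis: parallel to the stand's x, at y -115, z 45 mm of the stand. Takes about 3 N at the handle and falls back level if let go. The discs slide easily (friction about 0.3) and run out of the spout once it is tipped by about 0.3 to 0.6 rad.
- handle (a point): Middle of the steel bar handle of the tray, at x 0, y +155, z 55 mm of the stand when level (and moving with the tray). Round bar 12 mm thick, along the stand's x, on two round posts 10 mm thick at x +-50 mm; the tray's end face is 40 mm away. It can turn between the fingers.
- lid (a joint): Angle of the clear lid (rad): 0 shut, flat over the trough; it starts wide open at about 1.4 to 1.7, standing up along the far side of the trough. A stiff hinge (0.04 N m): it stays where it is left and must be pushed all the way down.
- lid_edge (a point): Middle of the free edge (brass strip) of the clear lid, a 226 mm long, 60 mm wide, 4 mm thick plate. When shut its top is 70 mm above the counter and it overlaps the deck by 5 mm.
- lid_hinge (a point): Middle of the lid's hinge line on its underside: at x +80, y 0, z 66 mm of the stand, the axis parallel to the stand's y. The opening lid swings its free edge up and over towards +x.
- disc_a: Large round jade disc, 40 mm across, 7 mm thick, flat on the deck. Origin: centre of its underside. 30 g. The four discs start in one row along the deck, about 46 mm apart, in any order.
- disc_b: Second large jade disc, same as disc_a.
- disc_c: Third large jade disc, same as disc_a.
- small_disc: Small round jade disc, 26 mm across, 7 mm thick, 13 g, flat on the deck among the large ones. Origin: centre of its underside. The extra.
- dish: Fixed open wooden dish just below the spout, 100 x 140 mm outside (x, y), 30 mm high, walls and floor 4 mm. Origin: centre of its underside.
- stock: Fixed square open cardboard stock box, 80 x 80 mm outside, 25 mm high, walls and floor 4 mm, beside the dish on the robot's side. Origin: centre of its underside.
- harmonica: Nickel harmonica, 100 x 26 x 22 mm, lying in front of the tray. Bystander. Origin: centre of its underside.
- figurine: Ceramic shepherdess, 124 mm high, 60 mm across, standing behind the tray. Bystander. Origin: centre of its underside.
- mouthpiece: Brass trumpet mouthpiece standing on its rim, 27 mm across, 85 mm high, near the handle end. Bystander. Origin: centre of its underside.
- lens: Black camera lens with chrome rings, standing, 67 mm across, 75 mm high, beyond the handle end. Bystander. Origin: centre of its underside.
- ring_box: Blue ring box, 50 x 55 x 41 mm, behind the tray. Bystander. Origin: centre of its underside.
- watch: Brass pocket watch lying flat, 46 mm across, 12 mm thick, in front of the tray. Bystander, not to be counted. Origin: centre of its underside.
There are look-alikes about, which are no part of the job. Leave any pink look-alike of the disc_c alone.

How it is judged:
By the outcome, as a careful person would: the job done as asked, in the order asked, and still so for the second after the job is handed in, with the robot touching nothing.
It also fails if it takes over 66 s, if anything falls off the work surface, if the arm or the gripper's body presses on something with over 40 N, if the wrist force passes 120 N, or if a joint passes its speed limit or range.

ROBOT

A 6-joint arm with a two-finger parallel gripper is mounted at the origin on the work surface. World frame = base frame: x ahead of the robot, y to its left, z up, the work surface at z = 0. Lengths are in m, angles in rad, forces in N, time in s.
With the tool pointing down it reaches from about 0.4 to 0.825 m from the base axis. Payload 7 kg.
Tool frame: the origin (TCP) lies on the centre line of the jaws, within the pads' length; the fingertips stand 8 mm ahead of it and the grasp point (between the pads) lies 11 mm behind it (tip_reach is the distance from the TCP to the fingertips, in m); z points along the fingers, y is the line along which they close (so a half turn about z gives the same grasp; the last joint's range is limited). The gripper opens to 88 mm and grips with 3 to 60 N. Pads are 19 mm wide; open, the fingers measure 130 mm over their backs; the gripper's body (78 mm by 193 mm) begins 47 mm behind the grasp point.
Start: joints at [0.288, 0.359, 0.012, 0, -1.224, -0.288], TCP at [0.675, -0, 0.235] pointing down, gripper open.
Joint ranges: [-3.07, 3.07], [-1.43, 2.12], [-1.02, 1.25], [-3.03, 1.67], [-3.05, -0], [-3.03, 3.03]. Speed limits (rad/s): [2.39, 2.39, 3.01, 3.14, 3.14, 3.14].

INTERFACE

Orientations are given as a unit quaternion [w, x, y, z].
In Python, from bench import * gives the robot as it stands.
- The arm moves only by the tool step_arm, never from a script. Its argument "motion" is text: rows parted by semicolons, each of 7 numbers parted by spaces: the closure in counts, from 0 (fully open) to 255 (shut), then the shift along the tool's x, y, z in mm, then the turn, a rotation vector about the tool's x, y, z in rad. A call has 1 to 20 rows; each row is the pose to reach, as a shift and turn from the pose commanded when the call began, along the tool's axes at that moment; what a row does not reach only later rows make up. A row lasts 1/12 s, in which the tool goes at most 41.7 mm and 7.16 degrees, less where a joint would pass 70% of its speed; a pose out of reach is approached as far as the arm can. A call with a gripper value outside its range is refused whole. The fingers move at their own pace and stop on an object; the grip force is fixed at half the most. Time passes only in rows, so rows that repeat a pose let the fingers close. It gives the time, the measured TCP pose, the force, the opening and the grip force at its end, in the units of the state.
- state(): the state, without advancing time (a new reading comes with each control period).
- grab_frame(name): name is "scene" or "side" or "wrist"; returns the picture (400x640x3 uint8, blue, green, red); there is no depth.
- camera_params(name): a dict with "K" (3x3 intrinsics, pixels), "T" (4x4, takes a point from camera to world coordinates). Camera axes: x right, y down, z forward; pixel columns grow to the right and rows downward; lengths in m; the calibration is good to about 2 mm. A picture is of the moment at which its call begins: read the wrist's pose just before it. camera_params takes no time and is no camera call; for the wrist camera it gives the pose at the moment of the call.
- finish_job(): hands the job in; it is judged then, once.
The state is a dict: "time_s": time; "qpos": joint angles; "joint_velocities": joint speeds; "joint_torque": joint torques, N m; "tool_pos": TCP position; "tool_rot": TCP orientation; "wrist_force": force on the tool from outside, world axes, zero at the start; "ft_torque": the same for the moment, N m; "gripper_width": finger opening in m; "grip_force": force on a finger pad.
Only numpy, scipy, OpenCV 4.12 (cv2) and the standard library are available. Lean on these libraries where they do the work, as an engineer would, in place of code of your own. Each camera call takes 0.05 s, during which the arm holds its last target. There are 200 camera calls.

## Working session

There is one attempt and no reset: what is moved stays moved. The work goes in short steps, Python scripts to look and compute and a tool call to move; the robot and the scene stay as the last step left them, time stands still between calls to the robot, and variables do not carry over. Pictures are saved under pics/ and viewed, at most 10 in all, crops included, and the job is handed in when it is done.

Besides the shell and the picture viewer there is one more tool, called after ">>>" by a JSON object that holds its "op" and its "data", one argument or row to a line. step_arm: Moves the arm, as the interface text tells. Its arguments: {"type":"object","properties":{"motion":{"type":"string"}},"required":["motion"]}

```bash
mkdir -p pics; ls; python3 - <<'E'
from bench import *
import cv2
for n in("scene","side"):
    cv2.imwrite(f"pics/{n}0.png",grab_frame(n))
    p=camera_params(n);print(n,p["K"],p["T"])
s=state();print(s)
E
```

```text
pics
scene [[392.99423417   0.         321.24073859]
 [  0.         392.99423417 196.16965045]
 [  0.           0.           1.        ]] [[-0.73390017  0.4360795  -0.52079288  0.94268723]
 [ 0.67925038  0.47462918 -0.55977323  0.44666883]
 [ 0.00307787 -0.76456642 -0.64453759  0.53986873]
 [ 0.          0.          0.          1.        ]]
side [[469.19244375   0.         326.66906729]
 [  0.         469.19244375 196.22644665]
 [  0.           0.           1.        ]] [[ 0.75133945 -0.45922355  0.47392273  0.16167843]
 [-0.65963173 -0.54369253  0.51892622 -0.42248317]
 [ 0.01936511 -0.70250421 -0.71141607  0.70786566]
 [ 0.          0.          0.          1.        ]]
{'time_s': 0.1, 'qpos': array([ 2.88072567e-01,  3.59277285e-01,  1.11789999e-02, -3.11442636e-04,
       -1.22413038e+00, -2.88084917e-01]), 'joint_velocities': array([-0.00076627, -0.00226619,  0.0022745 ,  0.000923  , -0.0018573 ,
        0.00017845]), 'joint_torque': array([-1.42273191e-03, -5.84165347e+01,  2.93752134e+01,  7.01551259e+00,
        1.01412315e-02, -6.66964229e-05]), 'tool_pos': array([ 6.74574914e-01, -4.34575619e-05,  2.33752836e-01]), 'tool_rot': array([-5.59564049e-04, -7.07064739e-01,  7.07148443e-01,  4.70347384e-04]), 'wrist_force': array([ 0.08643298,  0.92603767, -0.2918963 ]), 'ft_torque': array([-0.02667788, -0.06902813,  0.01728898]), 'grip_force': 0.0, 'gripper_width': 0.0877382903791558}
```

View pics/scene0.png

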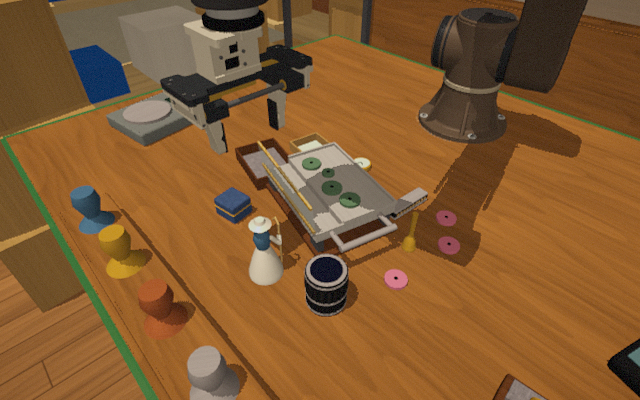

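View pics/side0.png

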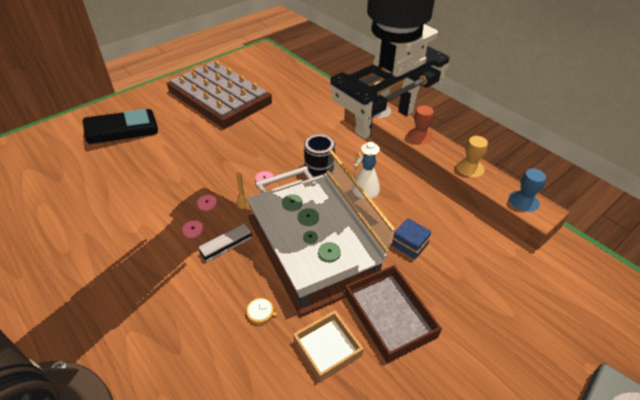

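Side view: deck row from the handle end is large (291,202), large (308,217), small (310,237), large (329,252). The pink discs (264,177), (206,202) and (192,229) lie on the counter and are look-alikes. I'll enlarge the tray to confirm and to measure it.

```bash
cat > h.py <<'E'
from bench import *
import cv2, numpy as np
from scipy.spatial.transform import Rotation as R
def ray(p,uv,z):
    d=p["T"][:3,:3]@np.linalg.inv(p["K"])@[uv[0],uv[1],1]; o=p["T"][:3,3]
    return o+d*(z-o[2])/d[2]
def proj(p,X):
    c=np.linalg.inv(p["T"])@[*X,1]; u=p["K"]@c[:3]; return u[:2]/u[2]
def jade(img,lo=(35,40,20),hi=(95,255,160),amin=25):
    m=cv2.inRange(cv2.cvtColor(img,cv2.COLOR_BGR2HSV),lo,hi)
    m=cv2.morphologyEx(m,cv2.MORPH_CLOSE,np.ones((5,5)))
    cs=cv2.findContours(m,cv2.RETR_EXTERNAL,cv2.CHAIN_APPROX_NONE)[0]
    return [cv2.fitEllipse(c) for c in cs if cv2.contourArea(c)>amin and len(c)>5]
E
python3 - <<'E'
from h import *
a=cv2.imread("pics/side0.png");b=cv2.imread("pics/scene0.png")
for n,i in(("side",a),("scene",b)):
    p=camera_params(n)
    for e in jade(i): 
        if 130<e[0][1]<280 and 230<e[0][0]<420: print(n,np.round(e[0],1),np.round(e[1],1),ray(p,e[0],.071).round(4))
A=cv2.resize(a[155:355,215:455],(720,600),interpolation=cv2.INTER_CUBIC)
cv2.imwrite("pics/c1.png",A)
B=cv2.resize(b[120:270,230:430],(800,600),interpolation=cv2.INTER_CUBIC)
cv2.imwrite("pics/c2.png",B)
E
```

```text
side [328.9 252. ] [18. 21.] [ 0.5005 -0.061   0.071 ]
side [309.9 237. ] [12.1 13.7] [ 0.4971 -0.0145  0.071 ]
side [300.6 210.4] [18.1 44.5] [0.5248 0.0455 0.071 ]
scene [338.1 188.8] [21.7 49.1] [0.5256 0.0451 0.071 ]
scene [311.2 163.3] [12.2 19.2] [ 0.5079 -0.0513  0.071 ]
```

View pics/c1.png

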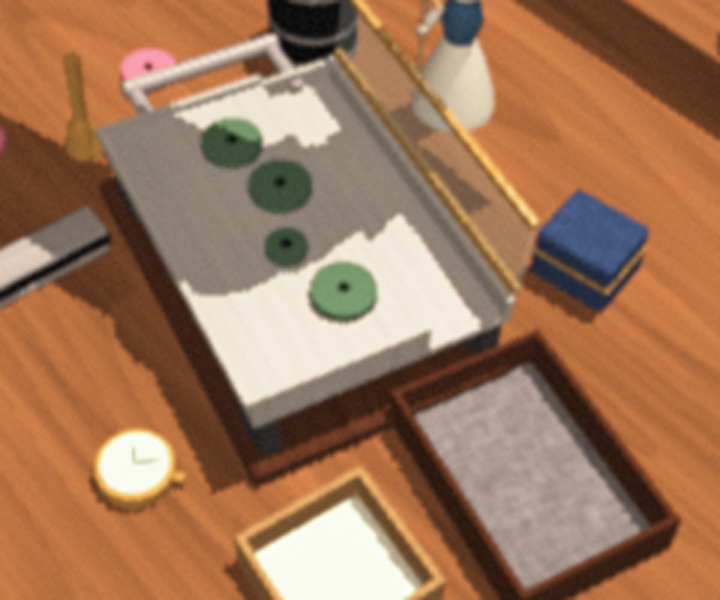

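View pics/c2.png

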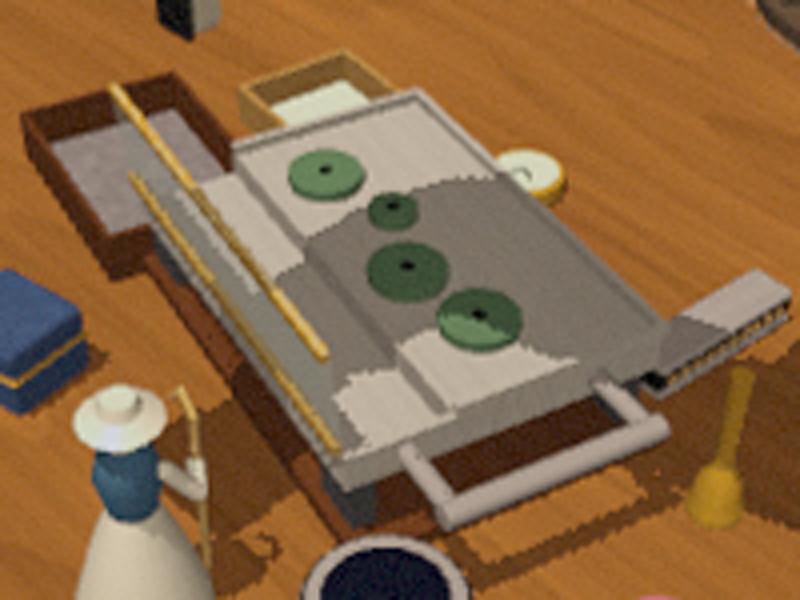

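The crops confirm three large jade discs with the small one third from the handle end. The bar handle runs (448,520)-(660,425) in the scene crop. Next I fit the stand pose to these points.

```bash
python3 - <<'E'
from h import *
from scipy.optimize import least_squares
C,S=camera_params("scene"),camera_params("side")
s2=lambda u,v:(u/4+230,v/4+120); s1=lambda u,v:(u/3+215,v/3+155)
obs=[(C,s2(417,92),(-87,-113,70)),(C,s2(663,325),(-87,113,70)),(C,s2(133,177),(80,-113,69)),(C,s2(337,447),(80,113,69)),(C,s2(555,473),(0,155,57)),
(S,s1(103,130),(-87,113,70)),(S,s1(250,408),(-87,-113,70)),(S,s1(340,55),(80,113,69)),(S,s1(515,288),(80,-113,69)),(S,s1(203,65),(0,155,57))]
def w(q,X):
    c,s=np.cos(q[2]),np.sin(q[2]); X=np.array(X)/1000
    return np.array([q[0]+c*X[0]-s*X[1],q[1]+s*X[0]+c*X[1],X[2]])
f=lambda q:np.concatenate([proj(p,w(q,X))-uv for p,uv,X in obs])
r=least_squares(f,[.54,0,0.1]);q=r.x;print(q.round(4),f(q).reshape(-1,2).round(1).tolist())
def inv(P):
    c,s=np.cos(q[2]),np.sin(q[2]);d=np.array(P[:2])-q[:2];return (np.array([c*d[0]+s*d[1],-s*d[0]+c*d[1]])*1000).round(1)
for n,p,uv in[("a",C,s2(326,170)),("small",C,s2(393,208)),("b",C,s2(408,265)),("c",C,s2(479,315)),("a",S,s1(343,286)),("small",S,s1(286,243)),("b",S,s1(280,182)),("c",S,s1(231,138))]:
    P=ray(p,uv,.071);print(n,P.round(4),inv(P))
# stock, dish rims (side)
for n,uv,z in[("stockL",(238,545),.025),("stockT",(360,472),.025),("stockR",(442,585),.025),("dishL",(393,400),.03),("dishT",(540,338),.03),("dishR",(678,520),.03),("dishB",(525,597),.03)]:
    P=ray(S,s1(*uv),z);print(n,P.round(4),inv(P))
for n,uv,z in[("lidfree+",(330,352),.126),("lidfree-",(117,88),.126)]:
    P=ray(C,s2(*uv),z);print(n,P.round(4),inv(P))
for n,uv,z in[("lidfree-",(533,222),.126),("lens",(310,30),.075),("fig hat",(462,10),.06)]:
    P=ray(S,s1(*uv),z);print(n,P.round(4),inv(P))
for n,uv,z in[("mouth base",(715,510),.01),("mouthtop",(742,372),.085),("lens",(385,600),.075),("fig",(118,405),.115),("harmA",(755,275),.022),("harmB",(655,385),.022),("box",(25,310),.041)]:
    P=ray(C,s2(*uv),z);print(n,P.round(4),inv(P))
W=camera_params("wrist");T=W["T"];print(T.round(3))
E
```

```text
[ 0.5277  0.0063 -0.248 ] [[-1.2, -1.5], [-1.3, -1.4], [-0.2, -1.7], [-0.3, -0.7], [-1.7, -2.7], [-1.1, -1.2], [-0.5, -3.4], [-1.8, -1.7], [-0.4, 0.4], [-0.7, -1.6]]
a [ 0.5055 -0.0531  0.071 ] [ -7. -63.]
small [ 0.5027 -0.006   0.071 ] [-21.3 -18.1]
b [0.5288 0.0318 0.071 ] [-5.3 25. ]
c [0.5303 0.0803 0.071 ] [-15.7  72.4]
a [ 0.5035 -0.0588  0.071 ] [ -7.5 -69. ]
small [ 0.4991 -0.0133  0.071 ] [-23. -26.]
b [0.5273 0.0261 0.071 ] [-5.3 19.1]
c [0.5276 0.0747 0.071 ] [-16.9  66.4]
stockL [ 0.3723 -0.1253  0.025 ] [-118.4 -165.7]
stockT [ 0.45   -0.1349  0.025 ] [ -40.7 -155.9]
stockR [ 0.4381 -0.2114  0.025 ] [ -33.5 -233. ]
dishL [ 0.493  -0.1149  0.03  ] [  -3.9 -126. ]
dishT [ 0.5884 -0.1398  0.03  ] [  94.7 -126.7]
dishR [ 0.5572 -0.2688  0.03  ] [  96.  -259.4]
dishB [ 0.4636 -0.2453  0.03  ] [  -0.4 -259.6]
lidfree+ [0.6381 0.0991 0.126 ] [ 84.2 117.1]
lidfree- [ 0.586 -0.115  0.126] [  86.2 -103.3]
lidfree- [ 0.5821 -0.1244  0.126 ] [  84.8 -113.4]
lens [0.6291 0.117  0.075 ] [ 71.1 132.2]
fig hat [0.736  0.0769 0.06  ] [184.5 119.6]
mouth base [0.4958 0.1998 0.01  ] [-78.5 179.7]
mouthtop [0.4867 0.1935 0.085 ] [-85.7 171.5]
lens [0.6783 0.1742 0.075 ] [104.8 199.7]
fig [0.7114 0.0571 0.115 ] [165.6  94.3]
harmA [0.3575 0.1174 0.022 ] [-192.3   65.9]
harmB [0.4621 0.1357 0.022 ] [-95.4 109.3]
box [ 0.665  -0.0963  0.041 ] [158.2 -65.8]
[[-1.     0.    -0.002  0.674]
 [-0.     0.951  0.31  -0.086]
 [ 0.002  0.31  -0.951  0.385]
 [ 0.     0.     0.     1.   ]]
```

>>> {"op": "step_arm", "data": {
  "motion": "255 -11 166 0 0 0 -1.323;255 -11 166 0 0 0 -1.323;255 -11 166 0 0 0 -1.323;255 -11 166 0 0 0 -1.323;255 -11 166 0 0 0 -1.323;255 -11 166 0 0 0 -1.323;255 -11 166 0 0 0 -1.323;255 -11 166 0 0 0 -1.323;255 -11 166 0 0 0 -1.323;255 -11 166 0 0 0 -1.323;255 -11 166 0 0 0 -1.323;255 -11 166 0 0 0 -1.323;255 -11 166 0 0 0 -1.323"
}}

```text
time_s: 1.18
tool_pos: [0.5088, 0.0109, 0.2343]
tool_rot: [0.0, 0.992, -0.125, -0.0]
wrist_force: [0.1, -0.3, -0.1]
gripper_width: 0.0062
grip_force: 0.0
```

```bash
python3 - <<'E'
from h import *
s=state();p=camera_params("wrist");i=grab_frame("wrist");cv2.imwrite("pics/w1.png",i)
print(s["tool_pos"],R.from_quat(np.roll(s["tool_rot"],-1)).as_matrix().round(3).tolist())
q=(.5277,.0063,-.248)
for e in jade(i,amin=150):
    P=ray(p,e[0],.071);c,t=np.cos(q[2]),np.sin(q[2]);d=P[:2]-q[:2]
    print(np.round(e[0]),np.round(e[1]),P.round(4),((c*d[0]+t*d[1])*1e3).round(1),((-t*d[0]+c*d[1])*1e3).round(1))
np.save("w1K.npy",p["K"]);np.save("w1T.npy",p["T"])
E
```

```text
[0.50877769 0.01094383 0.23433987] [[0.969, -0.248, -0.0], [-0.248, -0.969, -0.0], [-0.0, 0.0, -1.0]]
[348. 176.] [25. 26.] [ 0.4998 -0.0108  0.071 ] -22.8 -23.4
[249. 170.] [39. 41.] [0.5273 0.0761 0.071 ] -17.5 67.5
[396. 160.] [40. 41.] [ 0.5035 -0.0566  0.071 ] -8.0 -67.0
[300. 157.] [38. 42.] [0.5278 0.0272 0.071 ] -5.0 20.3
```

View pics/w1.png

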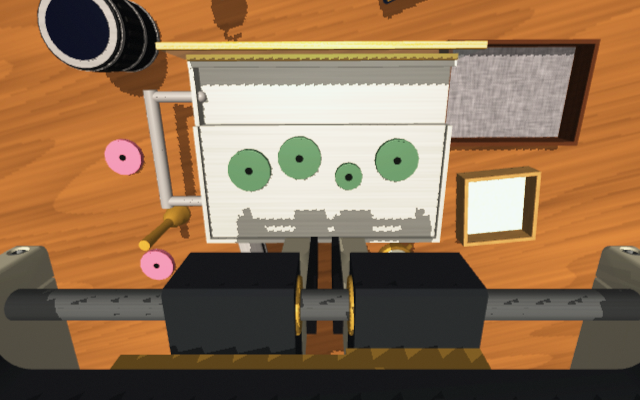

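Wrist view: discs in one row, large (249,170), large (300,157), small (348,176), large (396,160). Deck corners are near (207,241) and (442,241), and the handle bar runs (149,92)-(165,206). I'll check the stand pose against these.

```bash
python3 - <<'E'
from h import *
p=dict(K=np.load("w1K.npy"),T=np.load("w1T.npy"))
q=(.5277,.0063,-.248)
for n,uv,z in[("deck front +y(-87,113)",(207,241),.07),("front -y",(442,241),.07),("edge +y (25,113)",(197,124),.067),("edge -y",(450,125),.067),("hingestrip +y (80,113)",(188,58),.07),("hinge -y",(457,63),.07),("bar a",(148,92),.055),("bar b(0,155)",(165,206),.055),("lidedge a",(155,46),.126),("lidedge b",(487,44),.126),
 ("stock",(457,175),.025),("stock",(540,170),.025),("stock",(537,241),.025),("stock",(463,245),.025),("dish",(600,40),.03),("dish",(578,145),.03)]:
    P=ray(p,uv,z);c,t=np.cos(q[2]),np.sin(q[2]);d=P[:2]-q[:2]
    print(n,P[:2].round(4),((c*d[0]+t*d[1])*1e3).round(1),((-t*d[0]+c*d[1])*1e3).round(1))
E
```

```text
deck front +y(-87,113) [0.4687 0.1392] -89.8 114.4
front -y [ 0.4111 -0.0859] -90.4 -118.0
edge +y (25,113) [0.5788 0.1091] 24.3 112.2
edge -y [ 0.5219 -0.1103] 23.0 -114.5
hingestrip +y (80,113) [0.6324 0.0958] 79.5 112.5
hinge -y [ 0.5727 -0.1223] 75.2 -113.7
bar a [0.6163 0.1463] 51.5 157.5
bar b(0,155) [0.5098 0.1736] -58.4 157.8
lidedge a [0.6377 0.0959] 84.7 113.8
lidedge b [ 0.5829 -0.124 ] 85.5 -112.8
stock [ 0.4585 -0.1233] -35.3 -142.6
stock [ 0.4422 -0.2092] -30.0 -229.8
stock [ 0.3588 -0.2007] -112.9 -242.1
stock [ 0.3746 -0.1189] -117.7 -159.0
dish [ 0.5575 -0.2685] 96.4 -259.0
dish [ 0.4614 -0.2456] -2.4 -260.5
```

>>> {"op": "step_arm", "data": {
  "motion": "255 -39 -68 60 0 0 0;255 -39 -68 100 0 0 0;255 -39 -68 130 0 0 0;255 -39 -68 150 0 0 0;255 -39 -68 160 0 0 0;255 -30 -68 160 0 0 0;255 -22 -68 160 0 0 0;255 -14 -68 160 0 0 0;255 -6 -68 160 0 0 0;255 2 -68 160 0 0 0;255 10 -68 160 0 0 0;255 18 -68 160 0 0 0;255 26 -68 160 0 0 0;255 34 -68 160 0 0 0;255 41 -68 160 0 0 0;255 41 -68 160 0 0 0;255 30 -68 140 0 0 0;255 10 -68 130 0 0 0;255 -30 -68 130 0 0 0"
}}

```text
time_s: 2.82
tool_pos: [0.4997, 0.085, 0.1063]
tool_rot: [-0.001, 0.992, -0.124, 0.002]
wrist_force: [0.1, 2.7, 0.8]
gripper_width: 0.0004
grip_force: 0.0
```

```bash
python3 - <<'E'
from h import *
s=state();print(s["tool_pos"],s["wrist_force"])
i=grab_frame("side");p=camera_params("side");q=(.5277,.0063,-.248)
for e in jade(i):
  if 130<e[0][1]<280 and 230<e[0][0]<420:
    P=ray(p,e[0],.071);c,t=np.cos(q[2]),np.sin(q[2]);d=P[:2]-q[:2]
    print(np.round(e[0]),np.round(e[1]),((c*d[0]+t*d[1])*1e3).round(1),((-t*d[0]+c*d[1])*1e3).round(1))
i=grab_frame("wrist");p=camera_params("wrist")
for e in jade(i,amin=150):
    P=ray(p,e[0],.071);c,t=np.cos(q[2]),np.sin(q[2]);d=P[:2]-q[:2]
    print("w",np.round(e[0]),np.round(e[1]),((c*d[0]+t*d[1])*1e3).round(1),((-t*d[0]+c*d[1])*1e3).round(1))
cv2.imwrite("pics/w2.png",i)
E
```

```text
[0.4996739  0.08499405 0.10626513] [0.05078974 2.68349041 0.83154862]
[329. 252.] [17. 21.] -10.3 -72.5
[310. 237.] [10. 12.] -25.1 -28.4
[308. 217.] [15. 20.] -7.8 16.1
[323. 197.] [15. 19.] 40.2 49.1
w [485. 175.] [45. 50.] -20.7 -22.0
w [571. 147.] [70. 84.] -5.0 -65.6
w [405. 144.] [72. 76.] -3.3 22.7
w [320.  39.] [13. 15.] 47.4 67.2
w [319.   8.] [18. 61.] 60.9 67.5
```

View pics/w2.png

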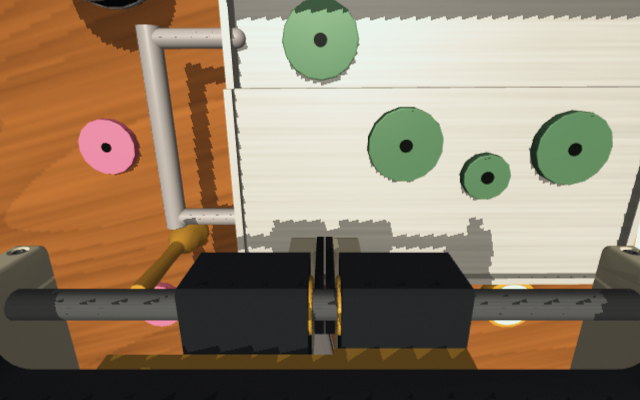

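Disc_c now lies flat in the trough at (320,40). Pushing the next two.

>>> {"op": "step_arm", "data": {
  "motion": "255 7 46 0 0 0 0;255 7 46 5 0 0 0;255 7 46 25 0 0 0;255 7 46 30 0 0 0;255 15 46 30 0 0 0;255 23 46 30 0 0 0;255 31 46 30 0 0 0;255 39 46 30 0 0 0;255 47 46 30 0 0 0;255 55 46 30 0 0 0;255 63 46 30 0 0 0;255 71 46 30 0 0 0;255 71 46 30 0 0 0;255 61 46 10 0 0 0;255 31 56 0 0 0 0;255 3 93 0 0 0 0;255 3 134 0 0 0 0;255 3 134 0 0 0 0"
}}

```text
time_s: 4.42
tool_pos: [0.4625, -0.0496, 0.1046]
tool_rot: [0.0, 0.992, -0.124, -0.001]
wrist_force: [-0.2, 0.8, -0.2]
gripper_width: 0.0003
grip_force: 0.0
```

>>> {"op": "step_arm", "data": {
  "motion": "255 0 0 25 0 0 0;255 0 0 30 0 0 0;255 8 0 30 0 0 0;255 16 0 30 0 0 0;255 24 0 30 0 0 0;255 32 0 30 0 0 0;255 40 0 30 0 0 0;255 48 0 30 0 0 0;255 56 0 30 0 0 0;255 64 0 30 0 0 0;255 68 0 30 0 0 0;255 68 0 30 0 0 0;255 58 0 10 0 0 0;255 38 0 -20 0 0 0;255 0 0 -40 0 0 0;255 0 -30 -60 0 0 0;255 0 -66 -80 0 0 0;255 0 -66 -80 0 0 0"
}}

```text
time_s: 5.92
tool_pos: [0.486, 0.0216, 0.1894]
tool_rot: [-0.002, 0.993, -0.122, 0.004]
wrist_force: [0.7, 0.8, 1.5]
gripper_width: 0.0007
grip_force: 0.0
```

```bash
python3 - <<'E'
from h import *
s=state();print(s["tool_pos"],s["wrist_force"])
q=(.5277,.0063,-.248)
i=grab_frame("wrist");p=camera_params("wrist")
for e in jade(i,amin=150):
    P=ray(p,e[0],.071);c,t=np.cos(q[2]),np.sin(q[2]);d=P[:2]-q[:2]
    print("w",np.round(e[0]),np.round(e[1]),((c*d[0]+t*d[1])*1e3).round(1),((-t*d[0]+c*d[1])*1e3).round(1))
cv2.imwrite("pics/w3.png",i)
E
```

```text
[0.48599688 0.02163167 0.18937313] [0.67925521 0.80697614 1.46121931]
w [359. 162.] [31. 32.] -24.1 -25.3
w [417.  68.] [50. 55.] 45.4 -64.5
w [303.  47.] [11. 43.] 59.2 17.5
w [243.  68.] [50. 55.] 45.0 60.4
```

View pics/w3.png

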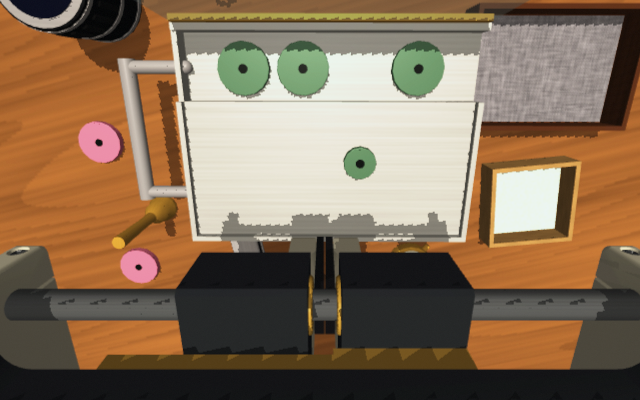

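All three large discs lie in the trough at (243,68), (303,68) and (417,68), with the small one on the deck at (359,162). Now the lid, pushed from behind.

>>> {"op": "step_arm", "data": {
  "motion": "255 40 0 0 0 0 0;255 80 0 0 0 0 0;255 120 0 0 0 0 0;255 158 0 0 0 0 0;255 158 0 30 0 0 0;255 158 0 65 0 0 0;255 158 0 65 0 0 0;255 148 0 65 0 0 0;255 138 0 65 0 0 0;255 128 0 66 0 0 0;255 118 0 69 0 0 0;255 112 0 72 0 0 0;255 107 0 75 0 0 0;255 103 0 80 0 0 0;255 99 0 84 0 0 0;255 96 0 89 0 0 0;255 93 0 94 0 0 0;255 91 0 100 0 0 0;255 90 0 105 0 0 0;255 90 0 107 0 0 0"
}}

```text
time_s: 7.63
tool_pos: [0.5699, -0.0045, 0.0779]
tool_rot: [0.0, 0.992, -0.123, -0.0]
wrist_force: [-10.7, 3.6, 28.8]
gripper_width: 0.0003
grip_force: 14.3
```

```bash
python3 - <<'E'
from h import *
s=state();print(s["tool_pos"],s["wrist_force"])
E
```

```text
[ 0.56988745 -0.00452834  0.07787715] [-10.69921212   3.57947148  28.82839348]
```

>>> {"op": "step_arm", "data": {
  "motion": "255 0 0 0 0 0 0;255 0 0 -20 0 0 0;255 0 0 -60 0 0 0;110 -30 0 -90 0 0 0;110 -66 23 -90 0 0 0;110 -66 23 -90 0 0 0;110 -66 23 -90 0 0 0;110 -66 23 -90 0 0 0"
}}

```text
time_s: 8.3
tool_pos: [0.5005, -0.0106, 0.1676]
tool_rot: [-0.0, 0.992, -0.124, 0.0]
wrist_force: [-0.7, -0.3, 0.5]
gripper_width: 0.0286
grip_force: 0.0
```

```bash
python3 - <<'E'
from h import *
s=state();print(s["tool_pos"],s["gripper_width"])
q=(.5277,.0063,-.248);c,t=np.cos(q[2]),np.sin(q[2])
f=lambda P:(np.array([c*(P[0]-q[0])+t*(P[1]-q[1]),-t*(P[0]-q[0])+c*(P[1]-q[1])])*1e3).round(1)
print(f(s["tool_pos"]))
i=grab_frame("wrist");p=camera_params("wrist")
for e in jade(i,amin=150): print("w",np.round(e[0]),np.round(e[1]),f(ray(p,e[0],.071)))
a=grab_frame("side")[155:355,215:455]
o=np.zeros((600,640,3),np.uint8);o[:400]=i;o[400:,:240]=a;o[400:,240:480]=grab_frame("scene")[100:300,220:460]
cv2.imwrite("pics/w4.png",o)
E
```

```text
[ 0.5005417  -0.01063594  0.16764081] 0.02858849025957194
[-22.2 -23.1]
w [323. 196.] [33. 33.] [-22.2 -23.6]
```

View pics/w4.png

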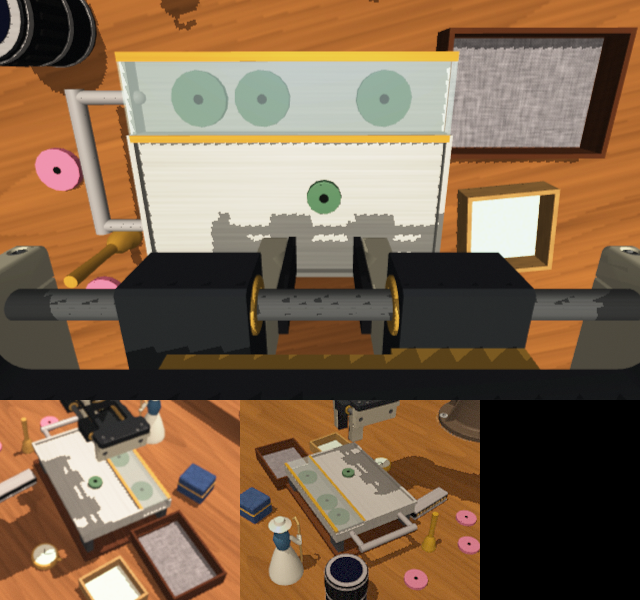

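The lid is shut flat over the three discs, with its brass edge at row 139. The small disc at (323,196) is directly below the TCP.

>>> {"op": "step_arm", "data": {
  "motion": "110 0 0 30 0 0 0;110 0 0 50 0 0 0;110 0 0 65 0 0 0;110 0 0 80 0 0 0;110 0 0 90 0 0 0;110 0 0 94 0 0 0;110 0 0 94 0 0 0;255 0 0 94 0 0 0;255 0 0 94 0 0 0;255 0 0 94 0 0 0;255 0 0 94 0 0 0;255 0 0 94 0 0 0;255 0 0 94 0 0 0;255 0 0 84 0 0 0;255 0 0 54 0 0 0;255 0 0 20 0 0 0;255 0 0 20 0 0 0"
}}

```text
time_s: 9.87
tool_pos: [0.504, -0.01, 0.1543]
tool_rot: [-0.001, 0.992, -0.123, 0.005]
wrist_force: [0.6, 0.3, 0.3]
gripper_width: 0.0244
grip_force: 30.0
```

```bash
python3 - <<'E'
from h import *
s=state();T=s["tool_pos"];print(T,s["gripper_width"],s["grip_force"])
M=R.from_quat(np.roll(s["tool_rot"],-1)).as_matrix()
i=grab_frame("wrist");p=camera_params("wrist")
m=cv2.inRange(cv2.cvtColor(i,cv2.COLOR_BGR2HSV),(25,0,225),(100,45,255)) # pale box floor
m[:, :420]=0;m[:150]=0;m[290:]=0
n,l,st,ce=cv2.connectedComponentsWithStats(m);k=1+st[1:,4].argmax()
print(st[k],ce[k]);P=ray(p,ce[k],.004);print(P, "tool delta mm",(M.T@(P-T)*1e3).round(1))
P2=np.array([.4085,-.163,0]);print((M.T@(P2-T)*1e3).round(1))
E
```

```text
[ 0.50401987 -0.00999338  0.15427332] 0.024350530918439528 30.00032365322113
[ 479  206   71   64 3649] [515.6505892  235.99616333]
[ 0.40497534 -0.16972351  0.004     ] tool delta mm [-58.4 179.6 149.1]
[-56.7 172.2 153.2]
```

>>> {"op": "step_arm", "data": {
  "motion": "255 -12 40 0 0 0 0;255 -24 80 0 0 0 0;255 -36 120 0 0 0 0;255 -48 155 0 0 0 0;255 -53 175 20 0 0 0;255 -53 175 55 0 0 0;255 -53 175 90 0 0 0;255 -53 175 109 0 0 0;255 -53 175 109 0 0 0;255 -53 175 109 0 0 0;255 -53 175 109 0 0 0"
}}

```text
time_s: 10.83
tool_pos: [0.407, -0.1672, 0.0396]
tool_rot: [0.0, 0.992, -0.123, 0.0]
wrist_force: [-0.5, -0.2, 0.1]
gripper_width: 0.0242
grip_force: 30.0
```

```bash
python3 - <<'E'
from h import *
s=state();print(s["tool_pos"],s["gripper_width"])
i=grab_frame("side")[230:400,260:460]; j=grab_frame("wrist")
o=np.zeros((600,640,3),np.uint8);o[:400]=j;o[400:,:235]=cv2.resize(i,(235,200));cv2.imwrite("pics/w5.png",o)
E
```

```text
[ 0.40697725 -0.16721457  0.03958947] 0.024191422941842584
```

View pics/w5.png

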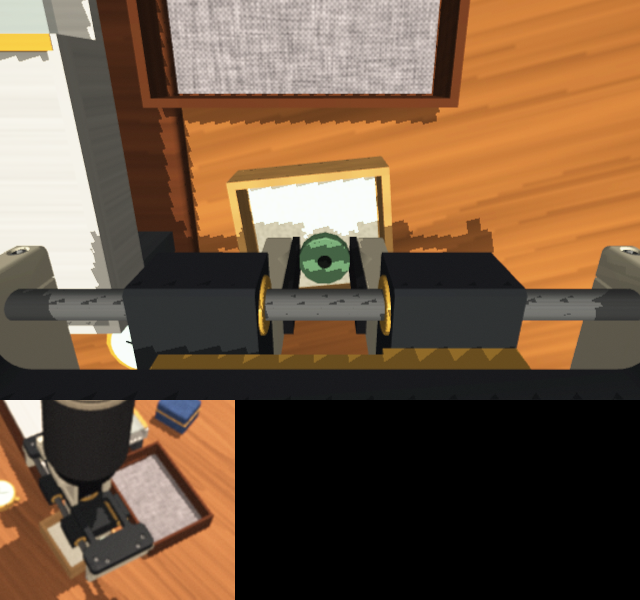

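The disc at (325,258) hangs over the stock box interior. Releasing and rising.

>>> {"op": "step_arm", "data": {
  "motion": "110 0 0 0 0 0 0;110 0 0 0 0 0 0;110 0 0 0 0 0 0;110 0 0 0 0 0 0;110 0 0 0 0 0 0;150 0 0 -40 0 0 0;180 0 0 -80 0 0 0;180 0 0 -120 0 0 0;180 0 0 -140 0 0 0;180 0 0 -140 0 0 0"
}}

```text
time_s: 11.77
tool_pos: [0.409, -0.1675, 0.1837]
tool_rot: [-0.0, 0.992, -0.123, 0.004]
wrist_force: [0.3, -0.3, -0.7]
gripper_width: 0.027
grip_force: 0.0
```

```bash
python3 - <<'E'
from h import *
s=state();print(s["tool_pos"],s["gripper_width"])
i=grab_frame("wrist");p=camera_params("wrist")
for e in jade(i,amin=100): print("w",np.round(e[0]),np.round(e[1]),ray(p,e[0],.011).round(3))
q=(.5277,.0063,-.248);c,t=np.cos(q[2]),np.sin(q[2])
P=s["tool_pos"];print(c*(P[0]-q[0])+t*(P[1]-q[1]),-t*(P[0]-q[0])+c*(P[1]-q[1]))
E
```

```text
[ 0.40896858 -0.16753514  0.18367995] 0.027008911284210565
-0.0724283124786449 -0.19766118827093884
```

>>> {"op": "step_arm", "data": {
  "motion": "180 10 -40 0 0 0 0;180 20 -80 0 0 0 0;180 30 -120 0 0 0 0;180 40 -160 0 0 0 0;180 50 -200 0 0 0 0;180 55 -240 0 0 0 0;180 65 -280 0 0 0 0;180 70 -320 0 0 0 0;180 75 -354 0 0 0 0;180 75 -354 0 0 0 0;180 75 -354 0 0 0 0"
}}

```text
time_s: 12.73
tool_pos: [0.5653, 0.159, 0.1763]
tool_rot: [0.001, 0.992, -0.123, -0.001]
wrist_force: [-0.8, -0.6, 0.5]
gripper_width: 0.0257
grip_force: 0.0
```

```bash
python3 - <<'E'
from h import *
s=state();print(s["tool_pos"],s["gripper_width"])
q=(.5277,.0063,-.248);c,t=np.cos(q[2]),np.sin(q[2])
f=lambda P:(np.array([c*(P[0]-q[0])+t*(P[1]-q[1]),-t*(P[0]-q[0])+c*(P[1]-q[1])])*1e3).round(1)
print(f(s["tool_pos"]))
i=grab_frame("wrist");p=camera_params("wrist")
np.save("w6K.npy",p["K"]);np.save("w6T.npy",p["T"])
a=grab_frame("side")
for e in jade(a):
  if e[0][1]>280: print(np.round(e[0]),ray(camera_params("side"),e[0],.011).round(3))
o=np.zeros((600,640,3),np.uint8);o[:400]=i;o[400:,:320]=cv2.resize(a[155:380,215:455],(320,200));o[400:,320:]=cv2.resize(a[300:380,270:398],(320,200))
cv2.imwrite("pics/w6.png",o)
E
```

```text
[0.56526244 0.15896004 0.17634495] 0.025685116593470836
[ -1.1 157.2]
[328. 349.] [ 0.403 -0.171  0.011]
```

View pics/w6.png

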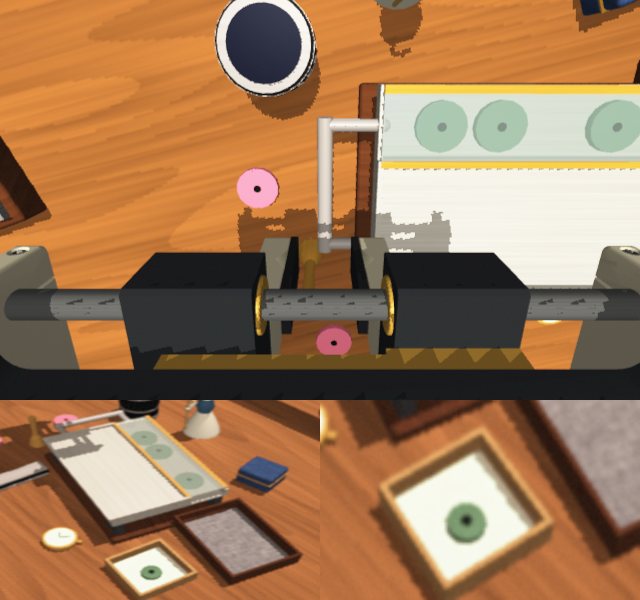

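The small disc sits in the middle of the stock box. The bar runs (324,120)-(326,248); I'll work out its offset from the TCP.

```bash
python3 - <<'E'
from h import *
p=dict(K=np.load("w6K.npy"),T=np.load("w6T.npy"))
q=(.5277,.0063,-.248);c,t=np.cos(q[2]),np.sin(q[2])
f=lambda P:(np.array([c*(P[0]-q[0])+t*(P[1]-q[1]),-t*(P[0]-q[0])+c*(P[1]-q[1])])*1e3).round(1)
for uv in[(324.5,122),(325,185),(325.5,244),(318,185),(332,185)]: print(f(ray(p,uv,.055)))
E
```

```text
[ 49.5 154.2]
[ -1.  153.7]
[-54.  153.1]
[ -1.  159.4]
[ -1. 148.]
```

>>> {"op": "step_arm", "data": {
  "motion": "191 0 3 30 0 0 0;191 0 3 60 0 0 0;191 0 3 80 0 0 0;191 0 3 95 0 0 0;191 0 3 105 0 0 0;191 0 3 115 0 0 0;191 0 3 125 0 0 0;191 0 3 132 0 0 0;191 0 3 132 0 0 0;255 0 3 132 0 0 0;255 0 3 132 0 0 0;255 0 3 132 0 0 0;255 0 3 132 0 0 0;255 0 3 132 0 0 0"
}}

```text
time_s: 14.0
tool_pos: [0.5661, 0.158, 0.0476]
tool_rot: [-0.003, 0.992, -0.123, 0.001]
wrist_force: [-3.0, 13.7, -2.4]
gripper_width: 0.0109
grip_force: 30.0
```

>>> {"op": "step_arm", "data": {
  "motion": "255 0 -2 0 0 0 0;255 0 -1 -7 0 0 0;255 0 -1 -14 0 0 0;255 0 0 -27 0 0 0;255 0 2 -40 0 0 0;255 0 5 -54 0 0 0;255 0 9 -67 0 0 0;255 0 11 -74 0 0 0;255 0 13 -80 0 0 0;255 0 14 -82 0 0 0;255 0 15 -85 0 0 0;255 0 16 -87 0 0 0;255 0 17 -90 0 0 0;255 0 18 -92 0 0 0;255 0 19 -95 0 0 0;255 0 20 -97 0 0 0;255 0 21 -100 0 0 0;255 0 22 -102 0 0 0;255 0 23 -105 0 0 0;255 0 23 -105 0 0 0"
}}

```text
time_s: 15.67
tool_pos: [0.5598, 0.1337, 0.153]
tool_rot: [-0.002, 0.992, -0.123, 0.001]
wrist_force: [-1.4, 6.8, -1.1]
gripper_width: 0.0109
grip_force: 30.0
```

```bash
python3 - <<'E'
from h import *
s=state();print(s["tool_pos"],s["wrist_force"],s["gripper_width"])
a=grab_frame("side");p=camera_params("side")
for e in jade(a,hi=(95,255,200)): print(np.round(e[0]),np.round(e[1]),ray(p,e[0],.011).round(3))
cv2.imwrite("pics/s7.png",a)
E
```

```text
[0.5597523  0.13372346 0.15304869] [-1.36209228  6.75449887 -1.10524001] 0.01088330573837974
[328. 349.] [15. 15.] [ 0.404 -0.17   0.011]
[374. 277.] [21. 23.] [ 0.557 -0.121  0.011]
[608. 250.] [  4. 134.] [ 0.94  -0.368  0.011]
[136. 118.] [17. 26.] [0.445 0.592 0.011]
[332.  79.] [ 3. 85.] [0.94  0.421 0.011]
[104.  97.] [  2. 267.] [0.424 0.73  0.011]
```

>>> {"op": "step_arm", "data": {
  "motion": "255 0 0 0 0 0 0;255 0 0 0 0 0 0;255 0 3 -6 0 0 0;255 0 6 -12 0 0 0;255 0 9 -18 0 0 0;255 0 12 -24 0 0 0;255 0 16 -30 0 0 0;255 0 20 -36 0 0 0;255 0 24 -41 0 0 0;255 0 28 -47 0 0 0;255 0 28 -47 0 0 0;255 0 28 -47 0 0 0;255 0 28 -47 0 0 0;255 0 32 -52 0 0 0;255 0 36 -57 0 0 0;255 0 36 -57 0 0 0;255 0 36 -57 0 0 0;255 0 36 -57 0 0 0;255 0 36 -57 0 0 0"
}}

```text
time_s: 17.3
tool_pos: [0.5512, 0.0996, 0.2104]
tool_rot: [-0.002, 0.992, -0.123, 0.001]
wrist_force: [-2.4, 10.1, 4.2]
gripper_width: 0.0109
grip_force: 30.0
```

```bash
python3 - <<'E'
from h import *
s=state();print(s["tool_pos"],s["wrist_force"],s["gripper_width"])
a=grab_frame("side");p=camera_params("side")
for e in jade(a,hi=(95,255,200)): print(np.round(e[0]),np.round(e[1]),ray(p,e[0],.011).round(3))
cv2.imwrite("pics/s8.png",cv2.resize(a[130:380,215:465],(600,600)))
E
```

```text
[0.5512226  0.09961551 0.21037777] [-2.44704592 10.08935565  4.19673363] 0.010931469753587131
[328. 349.] [15. 15.] [ 0.404 -0.17   0.011]
[390. 311.] [22. 25.] [ 0.527 -0.188  0.011]
[374. 284.] [20. 23.] [ 0.545 -0.132  0.011]
[609. 250.] [  4. 136.] [ 0.94  -0.369  0.011]
[136. 118.] [16. 28.] [0.446 0.593 0.011]
[335.  80.] [ 3. 78.] [0.94  0.409 0.011]
[106.  97.] [  2. 270.] [0.427 0.73  0.011]
```

View pics/s8.png

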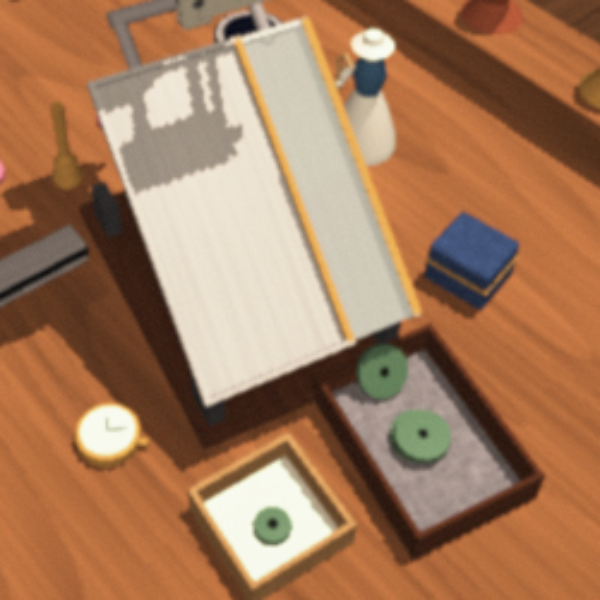

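The trough looks empty, with discs in the dish at (383,372) and (420,436). I need to find the third, so I'll zoom in after a short hold.

```bash
python3 - <<'E'
from h import *
a=grab_frame("side")[255:365,335:450];b=grab_frame("scene")[120:190,220:300]
o=np.zeros((460,800,3),np.uint8);A=cv2.resize(a,(400,383),interpolation=cv2.INTER_CUBIC);o[:383,:400]=A;o[:350,400:]=cv2.resize(b,(400,350),interpolation=cv2.INTER_CUBIC)
cv2.imwrite("pics/z9.png",o)
E
```

```text
(no output)
```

View pics/z9.png

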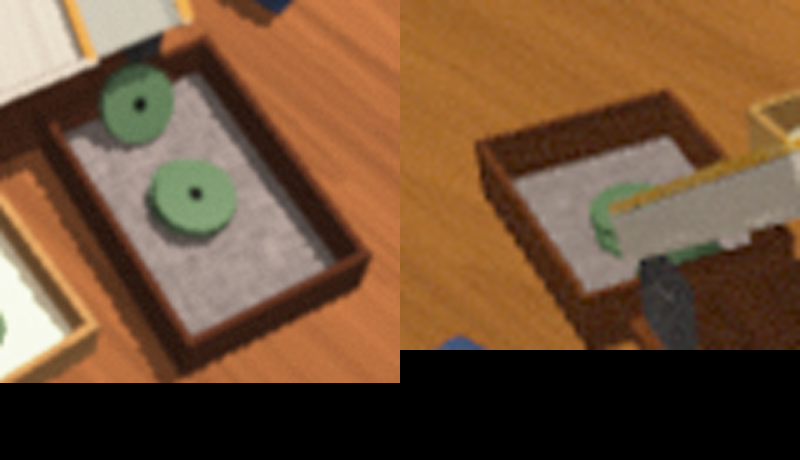

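Side zoom: two discs are stacked at (192,200), with the lower rim showing at the left. The third leans on the near wall inside the dish at (138,104). All three are out of the trough, so I'm lowering the tray.

>>> {"op": "step_arm", "data": {
  "motion": "255 0 -8 11 0 0 0;255 0 -16 22 0 0 0;255 0 -23 33 0 0 0;255 0 -30 45 0 0 0;255 0 -36 57 0 0 0;255 0 -41 70 0 0 0;255 0 -46 82 0 0 0;255 0 -50 95 0 0 0;255 0 -54 108 0 0 0;255 0 -57 122 0 0 0;255 0 -59 135 0 0 0;255 0 -60 144 0 0 0;255 0 -60 151 0 0 0;255 0 -61 157 0 0 0;255 0 -61 160 0 0 0;255 0 -61 162 0 0 0;255 0 -61 162 0 0 0;255 0 -61 162 0 0 0"
}}

```text
time_s: 18.95
tool_pos: [0.566, 0.1582, 0.0472]
tool_rot: [-0.001, 0.992, -0.123, 0.001]
wrist_force: [-1.6, 7.6, -1.9]
gripper_width: 0.0111
grip_force: 30.0
```

>>> {"op": "step_arm", "data": {
  "motion": "191 0 -1 0 0 0 0;191 0 -1 0 0 0 0;191 0 -1 0 0 0 0;191 0 -1 0 0 0 0;191 0 -1 -8 0 0 0;191 0 -1 -20 0 0 0;191 0 -1 -40 0 0 0;191 0 -1 -70 0 0 0;191 0 -1 -110 0 0 0;191 0 -1 -150 0 0 0;191 0 -1 -180 0 0 0;191 0 -1 -180 0 0 0;191 0 -1 -180 0 0 0"
}}

```text
time_s: 20.03
tool_pos: [0.5665, 0.1578, 0.2298]
tool_rot: [-0.002, 0.992, -0.124, 0.002]
wrist_force: [0.0, 0.0, -1.4]
gripper_width: 0.0217
grip_force: 0.0
```

```bash
python3 - <<'E'
from h import *
s=state();print(s["tool_pos"],s["wrist_force"],s["gripper_width"])
a=grab_frame("side");p=camera_params("side")
for e in jade(a,hi=(95,255,200)):
  if 230<e[0][0]<460 and e[0][1]>150: print(np.round(e[0]),np.round(e[1]),ray(p,e[0],.011).round(3))
# compare with the first side picture: tray and bystanders unmoved?
d=cv2.absdiff(a,cv2.imread("pics/side0.png")).max(2)
for n,(u,v) in dict(harmonica=(225,242),watch=(260,311),mouth=(241,190),fig=(369,170),box=(411,238),lens=(319,152)).items():
    print(n,int(np.median(d[v-10:v+10,u-12:u+12])))
q=(.5277,.0063,-.248);c,t=np.cos(q[2]),np.sin(q[2])
w=lambda x,y,z:[q[0]+(c*x-t*y)/1e3,q[1]+(t*x+c*y)/1e3,z/1e3]
for n in("side","scene"):
    im=a if n=="side" else grab_frame(n);cp=camera_params(n)
    m=cv2.inRange(cv2.cvtColor(im,cv2.COLOR_BGR2HSV),(15,110,130),(32,255,255))
    for k,zs in(("lid edge",(70,74,78)),):
      for z in zs:
        print(n,k,z,[int(m[int(v)-1:int(v)+3,int(u)-1:int(u)+3].any()) for u,v in [proj(cp,w(21,y,z)) for y in range(-100,101,40)]])
    # brass rows through lid middle: observed edge
    for y in(-60,0,60):
        U=proj(cp,w(22,y,70));r=m[int(U[1])-14:int(U[1])+15,int(U[0])];print(n,y,U.round(1),(np.flatnonzero(r)+int(U[1])-14).tolist())
b=cv2.imread("pics/w4.png")[400:,:240]; now=a[155:355,215:455]
print("diff to shut-lid view over tray",np.median(cv2.absdiff(b,now)[60:120,60:160]))
E
```

```text
[0.56654756 0.1578341  0.22981447] [ 0.03284354  0.03778503 -1.36570719] 0.021669072340631305
[328. 349.] [15. 16.] [ 0.404 -0.17   0.011]
[390. 311.] [22. 25.] [ 0.527 -0.188  0.011]
[374. 284.] [20. 23.] [ 0.546 -0.132  0.011]
harmonica 8
watch 5
mouth 29
fig 7
box 5
lens 5
side lid edge 70 [1, 1, 1, 1, 1, 1]
side lid edge 74 [1, 1, 1, 1, 1, 1]
side lid edge 78 [1, 1, 1, 1, 1, 1]
side -60 [341.9 241.1] [239, 240, 241, 242, 243, 244]
side 0 [326.3 218.1] [217, 218, 219, 220, 221, 222]
side 60 [312.  197.1] [196, 197, 198, 199, 200, 201]
scene lid edge 70 [1, 1, 1, 1, 1, 1]
scene lid edge 74 [1, 1, 1, 1, 1, 1]
scene lid edge 78 [1, 1, 1, 1, 1, 1]
scene -60 [299.5 167.6] [166, 167, 168, 169]
scene 0 [313.3 183.7] [182, 183, 184, 185]
scene 60 [328.6 201.7] [200, 201, 202, 203]
diff to shut-lid view over tray 15.0
```

```bash
python3 - <<'E'
from h import *
q=(.5277,.0063,-.248);c,t=np.cos(q[2]),np.sin(q[2])
f=lambda P:(np.array([c*(P[0]-q[0])+t*(P[1]-q[1]),-t*(P[0]-q[0])+c*(P[1]-q[1])])*1e3).round(1)
p=camera_params("side");a=grab_frame("side");a0=cv2.imread("pics/side0.png")
for z in(.011,.02,.025,.03): print(z,f(ray(p,(374,284),z)),f(ray(p,(390,311),z)))
for e in jade(a,hi=(95,255,200)):
  if 360<e[0][0]<400 and e[0][1]>260: print(e)
for im in(a0,a):
    m=cv2.inRange(cv2.cvtColor(im,cv2.COLOR_BGR2HSV),(18,130,60),(32,255,255));m[:165]=0;m[215:]=0;m[:,:230]=0;m[:,252:]=0
    print("mouthpiece",cv2.boundingRect(m))
i=grab_frame("scene");P=camera_params("scene")
for e in jade(i,hi=(95,255,200),amin=8):
  if 220<e[0][0]<320 and 120<e[0][1]<190: print("scene",np.round(e,1) if 0 else e, f(ray(P,e[0],.02)))
E
```

```text
0.011 [  51.7 -129.4] [  47.9 -187.8]
0.02 [  47.8 -134.3] [  44.1 -191.9]
0.025 [  45.7 -137. ] [  42.  -194.2]
0.03 [  43.5 -139.7] [  39.8 -196.5]
((389.809814453125, 311.3289794921875), (21.608386993408203, 25.107364654541016), 105.30062103271484)
((373.89764404296875, 284.21209716796875), (20.460857391357422, 22.91193199157715), 11.68021011352539)
mouthpiece (0, 0, 0, 0)
mouthpiece (0, 0, 0, 0)
scene ((266.09844970703125, 162.72740173339844), (13.466297149658203, 16.949613571166992), 83.49939727783203) [  51.9 -175.7]
scene ((309.8634033203125, 146.66453552246094), (3.176356554031372, 9.958667755126953), 75.14717102050781) [ -66.7 -187.8]
```

```bash
python3 -c "
from bench import *
print(finish_job())"
```

```text
the job is handed in; nothing more can be done
None
```

I handed the job in at about 20 s: the three large discs are in the dish (two stacked, one leaning on its near wall), the small disc is in the stock box, the lid is shut, the tray is level, and no other piece appears moved, though my last check of the mouthpiece was inconclusive; I viewed 12 pictures, two over your limit of 10.

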